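# Find the good guide slot with a feeler blade

## Task

Take the feeler gauge with the blue handle from its wooden stand and try its blade in each of the three slots of the steel guide block in turn, from the left end to the right: push it down fully home, but never force it: where it meets firm resistance short of home, draw it back. One slot is worn loose, one is too tight, and one holds the blade with a light, steady drag: leave the gauge fully home in the one that drags.

Things in the scene. Friction and masses are not known exactly. Their poses are not given: they have to be found in the camera images.
- gauge: Feeler gauge, 90 g, upright. Blue handle 34 mm wide (its x), 14 mm thick (its y), 44 mm tall, to be gripped across its thickness. Steel blade 20 mm wide (x), 5 mm thick (y), round-tipped, reaching 46 mm below the handle. Origin: middle of the handle's underside, where the blade leaves it; z up. It may go into a slot either way round.
- stand: Fixed wooden stand, 64 (x) x 50 (y) x 52 mm high; the gauge stands in a 23.5 x 8 mm slot, 49 mm deep, in the middle of its top, handle's underside on the wood, its axes along the stand's. Origin: centre of the underside.
- block: Fixed steel guide block, 70 (x) x 160 (y) x 60 mm high. Three slots in a row along its y, 45 mm apart, with equal mouths 27 mm long (x) and 10 mm wide (y) through a 10 mm top plate. Which slot is loose, right or tight changes from run to run and cannot be seen. Fully home: handle's underside within 5 mm of the block's top; the blade's tip never reaches the floor. Origin: centre of the underside.
- slot1 (a point): Middle of the left-hand (+y end) slot's mouth, level with the block's top; axes as the block's. Whichever slot is right: 20 to 28 mm down the tip meets two sprung cheeks and parts them with 5 to 9 N; from 34 mm the blade slides on with a steady drag of about 3 to 6 N while it moves, and stays where it is let go.
- slot2 (a point): Middle of the middle slot's mouth, level with the block's top; axes as the block's. Whichever slot is tight: the tip meets a firm sprung stop at 18 mm depth, whose resistance grows by 2.5 N per mm; more than 12 N tells that it is the tight one.
- slot3 (a point): Middle of the right-hand (-y end) slot's mouth, level with the block's top; axes as the block's. Whichever slot is loose: 12 mm wide inside, to full depth, with no drag.
- tight_stop (a joint): Travel of the unseen sprung stop in the tight slot, m: 0 at rest, growing as the blade presses it down (2.5 N per mm). Beyond 0.0105 (26 N) the blade has been forced.
Not all that is in view belongs to the job. What is meant by the gauge is not pink, and is the smaller of those in its own colour. Several things have the shape of the block; the one meant has the colours described above.

How it is judged:
On the way, in this order (a step that is already met when the one before it is completed fails the run):
1. the gauge is drawn up clear of its stand (height (world z) of gauge above 0.105 m), for 0.1 s.
2. the blade is tried in slot1 (the left end, +y): its handle comes within 8 mm of the block's top there, or, if that slot is the tight one, it presses on the stop with at least 5 N (horizontal distance between gauge and slot1 below 0.015 m and (z of gauge in the frame of block below 0.068 m or value of joint tight_stop above 0.002 m)), for 0.05 s.
3. the blade is tried in slot2 (the middle): its handle comes within 8 mm of the block's top there, or, if that slot is the tight one, it presses on the stop with at least 5 N (horizontal distance between gauge and slot2 below 0.015 m and (z of gauge in the frame of block below 0.068 m or value of joint tight_stop above 0.002 m)), for 0.05 s.
4. the blade is tried in slot3 (the right end, -y): its handle comes within 8 mm of the block's top there, or, if that slot is the tight one, it presses on the stop with at least 5 N (horizontal distance between gauge and slot3 below 0.015 m and (z of gauge in the frame of block below 0.068 m or value of joint tight_stop above 0.002 m)), for 0.05 s.
At the end, for the whole second after the job is handed in: The gauge stands released, upright within 0.15 rad and still, in a slot of the block, its handle's underside within 6 mm of the block's top, with the blade held by the cheeks of the slot that drags (contact forces on the gauge add up to more than 4 N; in the loose slot there is only its weight) (z of gauge in the frame of block between 0.057 and 0.066 m and (horizontal distance between gauge and slot1 below 0.008 m or horizontal distance between gauge and slot2 below 0.008 m or horizontal distance between gauge and slot3 below 0.008 m) and angle between gauge's own z axis and vertical below 0.15 rad and contact force between gauge and anything else above 4 N and linear speed of gauge below 0.02 m/s); the robot touches nothing.
It fails at once if the blade is forced in the tight slot (more than about 26 N on its stop) (value of joint tight_stop above 0.0105 m).
It fails at once if the gauge is rammed against the block (more than 35 N) (contact force between gauge and block above 35 N).
It also fails if it takes over 64 s, if anything falls off the work surface, if the arm or the gripper's body presses on something with over 40 N, if the wrist force passes 120 N, or if a joint passes its speed limit or range.

## Robot

A 6-joint arm with a two-finger parallel gripper is mounted at the origin on a cart in front of the work surface, level with it; the furniture and walls round the work are solid. World frame = base frame: x ahead of the robot, y to its left, z up, the work surface at z = 0. Lengths are in m, angles in rad, forces in N, time in s.
With the tool pointing down it reaches from about 0.25 to 0.85 m from the base axis. Payload 12.5 kg.
Tool frame: the origin (TCP) lies on the centre line of the jaws, within the pads' length; the fingertips stand 14 mm ahead of it and the grasp point (between the pads) lies 5 mm behind it; z points along the fingers, y is the direction in which the jaws open and shut (so a half turn about z gives the same grasp; the last joint's range is limited). The gripper opens to 93 mm and grips with 3 to 60 N. Pads are 15 mm wide; open, the fingers measure 128 mm over their backs; the gripper's body (75 mm by 188 mm) begins 65 mm behind the grasp point.
Start: joints at [1.099, 0.351, 1.652, -0, 1.139, -0.085], TCP at [0.207, 0.509, 0.233] pointing down, gripper open.
Joint ranges: [-2.75, 2.75], [-0.79, 2.1], [0.01, 2.65], [-1.57, 4.71], [0.07, 3.14], [-2.87, 2.87]. Speed limits (rad/s): [2.22, 2.22, 2.79, 3.14, 3.14, 3.14].

## Interface

Orientations are given as [roll, pitch, yaw] about the fixed x, y, z axes, in that order (R = Rz(yaw) Ry(pitch) Rx(roll)).
In Python, from rig import r, camera, order gives the robot as it stands.
- The arm moves only by the tool move_arm, never from a script. Its argument "series" is a list of rows, each a list of 4 numbers: the shift along the tool's x, y, z in mm, then the turn about the tool's z in rad. A call has 1 to 10 rows; each row is the pose to reach, as a shift and turn from the pose measured when the call began, along the tool's axes at that moment; what a row does not reach only later rows make up. A row lasts 1/12 s, in which the tool goes at most 41.7 mm and 7.16 degrees, less where a joint would pass 70% of its speed; a pose out of reach is approached as far as the arm can. A call with a gripper value outside its range is refused whole. "grip" is the closure, from -1 (fully open) to 1 (shut), set as the call begins (left out, the last holds). The fingers move at their own pace and stop on an object; "grip_force" is the grip in N (left out, the last holds). Time passes only in rows, so rows that repeat a pose let the fingers close. It gives the time, the measured TCP pose, the force and the opening at its end, in the units of the state.
- r.get_state(): the state, without advancing time (a new reading comes with each control period).
- camera(name): name is "scene" or "top"; returns a dict with "color" (400x640x3 uint8, red, green, blue), "range_z" (400x640 float32, m along the optical axis (not along the pixel's ray), 0 where there is no reading), "K" (3x3 intrinsics, pixels), "extrinsics" (4x4, takes a point from world to camera coordinates). Camera axes: x right, y down, z forward; pixel columns grow to the right and rows downward; lengths in m; the calibration is good to about 2 mm. A picture is of the moment at which its call begins.
- order.finish_job(): hands the job in, once; it reports no verdict.
The state is a dict: "t": time; "q": joint angles; "qd": joint speeds; "joint_torque": joint torques, N m; "ee_pos": TCP position; "orientation": TCP orientation; "force": force on the tool from outside, world axes, zero at the start; "moment": the same for the moment, N m; "finger_gap": finger opening in m.
Only numpy, scipy, OpenCV 4.12 (cv2) and the standard library are available. Lean on these libraries where they do the work, as an engineer would, in place of code of your own. Each camera call takes 0.05 s, during which the arm holds its last target. There are 200 camera calls.

## Working session

There is one attempt and no reset: what is moved stays moved. The work goes in short steps, Python scripts to look and compute and a tool call to move; the robot and the scene stay as the last step left them, time stands still between calls to the robot, and variables do not carry over. Pictures are saved under pics/ and viewed, about 8 in all and at most 12, crops included, and the job is handed in when it is done.

Besides the shell and the picture viewer there is one more tool, called by a JSON object that holds its "api" and its "payload", one argument or row to a line. move_arm: Moves the arm, as the interface text tells. Its arguments: {"type":"object","properties":{"series":{"type":"array","items":{"type":"array","items":{"type":"number"}}},"grip":{"type":"number"},"grip_force":{"type":"number"}},"required":["series"]}

```bash
mkdir -p pics; cat > h.py <<'E'
import numpy as np,cv2
from rig import r,camera,order
def ray(c,u,v,z):
    E=c["extrinsics"];R=E[:3,:3];t=E[:3,3];o=-R.T@t
    d=R.T@np.linalg.inv(c["K"])@np.array([u,v,1.]);return o+d*(z-o[2])/d[2]
def cloud(c):
    Z=c["range_z"];v,u=np.mgrid[0:400,0:640]
    P=np.stack([u,v,np.ones_like(u)],-1)@np.linalg.inv(c["K"]).T*Z[...,None]
    E=c["extrinsics"];return (P-E[:3,3])@E[:3,:3]
def save(n,img,s=1):
    cv2.imwrite("pics/"+n,cv2.resize(img[...,::-1],None,fx=s,fy=s,interpolation=cv2.INTER_CUBIC))
E
python3 - <<'E'
from h import *
for n in("scene","top"):
    c=camera(n);save(n+"1.png",c["color"],1.25);np.savez(n+"1.npz",**c)
    E=c["extrinsics"];print(n,-E[:3,:3].T@E[:3,3],c["K"][0,0])
print(r.get_state())
E
```

```text
scene [ 0.07324015 -0.44696889  0.67423909] 439.49064076757554
top [ 0.32590578 -0.00321055  1.05368233] 508.14040453216336
{'t': 0.1, 'q': array([ 1.09940472e+00,  3.51149207e-01,  1.65234037e+00, -1.13521585e-05,
        1.13909125e+00, -8.45958458e-02]), 'qd': array([ 1.58047654e-05, -3.41478676e-04, -7.76856333e-04, -6.53495704e-04,
        4.49296908e-04, -3.26210918e-04]), 'joint_torque': array([-6.06215035e-04, -4.98029816e+01, -2.85704452e+01,  6.99986564e-02,
        2.38973927e-02, -6.01995748e-05]), 'ee_pos': array([0.20731968, 0.50912259, 0.23218091]), 'orientation': array([-3.14060714e+00, -7.32265126e-05,  2.75480161e+00]), 'force': array([-0.47542227,  0.36716139, -0.17604525]), 'moment': array([ 0.03947898,  0.03054092, -0.06110397]), 'finger_gap': 0.09320117128217639}
```

View pics/scene1.png

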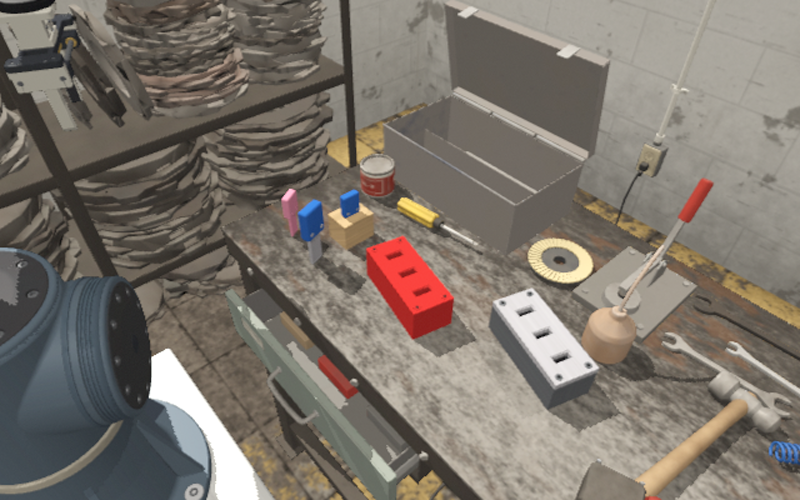

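View pics/top1.png

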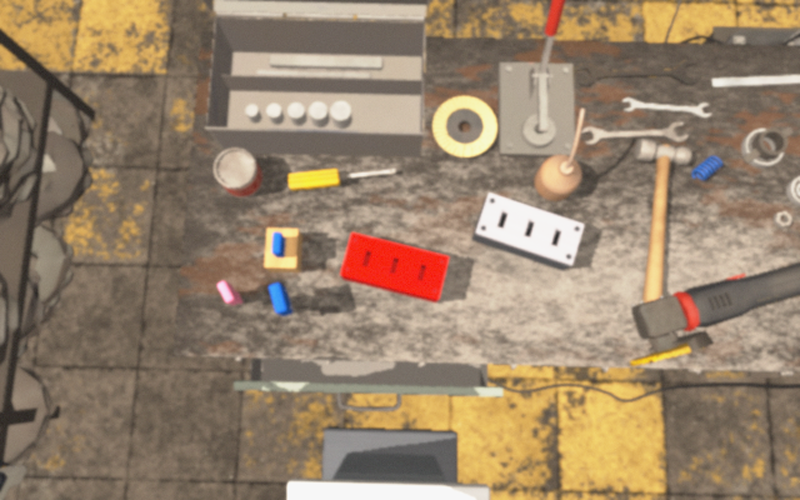

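Candidates for the gauge:
- Small blue in the wooden stand: scene (349,205), top (279,244).
- Larger blue: scene (311,220), top (279,298).
- Pink: scene (290,210), top (228,292).

I choose the small blue one. For the block there is a red one at top (395,267) and a steel-grey one at top (530,228); I choose the steel one. All pixels are at 1.25x scale.

```bash
python3 - <<'E'
from h import *
def rect(c,m,z,lab):
    n,L,S,C=cv2.connectedComponentsWithStats(m.astype(np.uint8))
    for i in range(1,n):
        if S[i,4]<40: continue
        cs,_=cv2.findContours((L==i).astype(np.uint8),cv2.RETR_EXTERNAL,cv2.CHAIN_APPROX_NONE)
        cs=max(cs,key=cv2.contourArea)
        W=np.array([ray(c,*p[0],z)[:2] for p in cs])
        q=cv2.minAreaRect((W*1000).astype(np.float32));print(lab,"px",C[i].round(),"area",S[i,4],"rect mm",np.round(q[0],1),np.round(q[1],1),round(q[2],1))
for n in("top","scene"):
    c=dict(np.load(n+"1.npz"));P=cloud(c);im=c["color"];hsv=cv2.cvtColor(im,cv2.COLOR_RGB2HSV)
    H,S,V=[hsv[...,k].astype(int) for k in range(3)];X,Y,Z=P[...,0],P[...,1],P[...,2]
    on=(X>.1)&(X<.7)&(abs(Y)<.5)
    blue=(H>100)&(H<125)&(S>120)&on
    N,L,St,C=cv2.connectedComponentsWithStats(blue.astype(np.uint8))
    for i in range(1,N):
        if St[i,4]>30:
            k=L==i;print(n,"blue",C[i].round(),St[i,4],"zmax",np.percentile(Z[k],[5,50,95]).round(3),"mean",P[k].mean(0).round(3))
    rect(c,blue&(abs(Z-.096)<.004),.096,n+" handle top")
    rect(c,on&(H>8)&(H<25)&(S>60)&(abs(Z-.052)<.005)&(Y>.1),.052,n+" wood top")
    blk=on&(S<40)&(V>130)&(abs(Z-.06)<.006)
    rect(c,blk,.06,n+" block top")
    bb=on&(abs(Z-.06)<.006)&(Y<0)&(X>.2)
    rect(c,(S<60)&(V<90)&on&(X>.25)&(X<.45)&(Y<-.05)&(Y>-.27),.06,n+" dark")
c=dict(np.load("top1.npz"));a=c["color"][180:260,200:260];b=c["color"][140:220,370:480]
s=dict(np.load("scene1.npz"))["color"]
f=lambda x:cv2.resize(x,(390,290),interpolation=cv2.INTER_CUBIC)
save("crop1.png",np.vstack([np.hstack([f(a),f(b)]),np.hstack([f(s[140:220,220:320]),f(s[220:330,380:490])])]))
E
```

```text
top blue [222. 195.] 123 zmax [0.074 0.095 0.099] mean [0.511 0.179 0.092]
top blue [223. 239.] 319 zmax [0.081 0.118 0.121] mean [0.425 0.17  0.11 ]
top handle top px [221. 194.] area 87 rect mm [511.4 180.3] [29.6  9.6] 3.3
top wood top px [226. 198.] area 374 rect mm [512.8 182.2] [50.7 64.9] 89.7
top block top px [197. 130.] area 58 rect mm [651.7 243. ] [26.7 13.8] 38.7
top block top px [423. 183.] area 2596 rect mm [ 552.2 -215. ] [160.3  72.3] 72.5
scene blue [279. 162.] 247 zmax [0.057 0.081 0.095] mean [0.514 0.178 0.079]
scene blue [248. 176.] 471 zmax [0.066 0.098 0.118] mean [0.425 0.164 0.096]
scene handle top px [278. 156.] area 61 rect mm [513.6 178.6] [33.3 14. ] 0.8
scene handle top px [249. 176.] area 58 rect mm [428.7 162.4] [45.7 15.8] 2.1
scene wood top px [280. 173.] area 300 rect mm [514.4 179.5] [53.2 67.2] 88.5
scene block top px [302. 131.] area 316 rect mm [646.3 263.1] [65.4 66.4] 50.0
scene block top px [436. 270.] area 2803 rect mm [ 554.2 -216.5] [162.3  73.8] 72.5
scene dark px [327. 352.] area 1633 rect mm [ 286.5 -193.8] [208.5  59.4] 89.9
```

View pics/crop1.png

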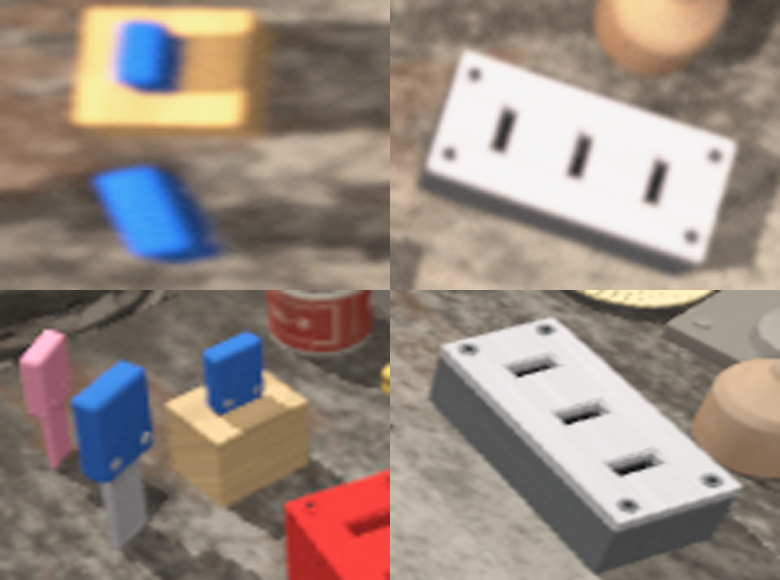

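The close crop shows the small blue gauge in the wooden stand (top-left and bottom-left panels). The grey block has three slots, block yaw about -17.5°. Heights and sizes agree with the given ones (handle top 0.096, wood 51x65, block 160x72). I'll move over the gauge now.

{"api": "move_arm", "payload": {
  "series": [
    [-25,-12,0,-0.03],
    [-60,-28,0,-0.08],
    [-97,-45,0,-0.13],
    [-134,-62,0,-0.18],
    [-171,-79,0,-0.23],
    [-208,-97,0,-0.28],
    [-245,-114,0,-0.33],
    [-282,-131,0,-0.387],
    [-319,-148,0,-0.387],
    [-356,-165,0,-0.387]
  ],
  "grip": -1,
  "grip_force": 25
}}

```text
t: 0.93
ee_pos: [0.4757, 0.2202, 0.2322]
orientation: [-3.141, -0.001, -3.141]
force: [0.8, 0.3, 0.5]
finger_gap: 0.0926
```

```bash
python3 - <<'E'
from h import *
for n in("top","scene"):
    c=dict(np.load(n+"1.npz"));g=cv2.cvtColor(c["color"],cv2.COLOR_RGB2GRAY)
    P=cloud(c);th=np.deg2rad(-17.5);o=np.array([.553,-.2155])
    ys,xs=np.mgrid[0:400,0:640]
    # resample block top at 0.5 mm and find dark blobs
    R=np.array([[np.cos(th),-np.sin(th)],[np.sin(th),np.cos(th)]])
    bx,by=np.meshgrid(np.arange(-40,40,.5),np.arange(-85,85,.5),indexing="ij")
    W=np.stack([bx,by],-1)/1000@R.T+o
    E=c["extrinsics"];Q=np.concatenate([W,np.full(W.shape[:2]+(1,),.06)],-1)@E[:3,:3].T+E[:3,3]
    uv=Q@c["K"].T;uv=(uv[...,:2]/uv[...,2:]).astype(np.float32)
    t=cv2.remap(g,uv[...,0],uv[...,1],cv2.INTER_CUBIC)
    m=(t<150).astype(np.uint8)
    N,L,S,C=cv2.connectedComponentsWithStats(m)
    for i in range(1,N):
        if S[i,4]>60: print(n,"box x",S[i,1]/2-40,(S[i,1]+S[i,3])/2-40,"y",S[i,0]/2-85,(S[i,0]+S[i,2])/2-85,"cen",(C[i][::-1]/2-[40,85]).round(1))
    cv2.imwrite(f"pics/rect_{n}.png",t)
print(r.get_state()["ee_pos"],r.get_state()["orientation"])
E
```

```text
top box x -40.0 40.0 y -85.0 85.0 cen [-12.6  -8.4]
top box x -25.5 -21.0 y -74.0 -68.5 cen [-23.6 -71.6]
top box x -25.0 -20.5 y 68.5 73.0 cen [-23.1  70.5]
top box x -12.5 11.5 y -48.0 -40.5 cen [ -1.  -44.5]
top box x -12.5 11.5 y -3.5 4.5 cen [-1.1  0.4]
top box x -12.5 11.5 y 41.5 49.5 cen [-0.7 45.3]
top box x 22.5 27.0 y -73.5 -69.0 cen [ 24.4 -71.7]
top box x 23.0 27.5 y 68.5 73.0 cen [24.8 70.5]
top box x 38.0 40.0 y 28.5 42.0 cen [39.  35.5]
top box x 38.5 40.0 y 49.0 70.0 cen [39.2 58.7]
scene box x -40.0 40.0 y -85.0 85.0 cen [-26.5 -19. ]
scene box x -24.0 -15.5 y -74.5 -66.5 cen [-19.7 -70.6]
scene box x -24.0 -16.0 y 67.0 76.0 cen [-19.7  71.5]
scene box x -20.0 35.5 y 81.0 85.0 cen [ 6.9 83.1]
scene box x -10.5 14.5 y -50.5 -40.5 cen [  1.1 -45.9]
scene box x -10.5 14.5 y -6.0 4.0 cen [ 1.5 -1.2]
scene box x -10.0 15.0 y 39.0 49.0 cen [ 1.7 43.6]
scene box x 24.0 32.5 y -74.5 -66.5 cen [ 28.  -70.8]
scene box x 24.5 32.5 y 67.5 75.5 cen [28.3 71.3]
[0.4757012  0.22021456 0.23220469] [-3.14065163e+00 -7.60058312e-04 -3.14105805e+00]
```

{"api": "move_arm", "payload": {
  "series": [
    [-20,-22,0,0],
    [-37,-40,10,0],
    [-37,-40,30,0],
    [-37,-40,55,0],
    [-37,-40,80,0],
    [-37,-40,105,0],
    [-37,-40,130,0],
    [-37,-40,148,0],
    [-37,-40,158,0],
    [-37,-40,158,0]
  ]
}}

```text
t: 1.77
ee_pos: [0.5115, 0.1798, 0.0723]
orientation: [-3.14, -0.004, -3.141]
force: [0.3, -0.4, -0.3]
finger_gap: 0.0928
```

```bash
python3 - <<'E'
from h import *
s=camera("scene")["color"];t=camera("top")["color"]
f=lambda x:cv2.resize(x,(390,400),interpolation=cv2.INTER_CUBIC)
save("g1.png",np.hstack([f(s[110:210,230:330]),f(t[150:250,170:270])]))
print(r.get_state()["ee_pos"],r.get_state()["orientation"])
E
```

```text
[0.51289991 0.18016419 0.07471972] [-3.14068461e+00 -4.55721227e-04 -3.14099890e+00]
```

View pics/g1.png

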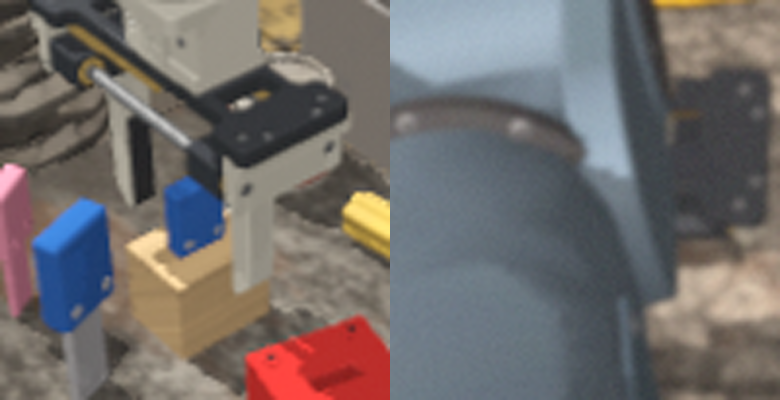

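The jaws straddle the small blue handle (left panel, about (195,215)). Closing now.

{"api": "move_arm", "payload": {
  "series": [
    [0,0,0,0],
    [0,0,0,0],
    [0,0,0,0],
    [0,0,0,0],
    [0,0,0,0],
    [0,0,0,0],
    [0,0,0,0],
    [0,0,0,0]
  ],
  "grip": 1,
  "grip_force": 30
}}

```text
t: 2.53
ee_pos: [0.5129, 0.1801, 0.0747]
orientation: [-3.141, -0.001, -3.141]
force: [-0.4, 0.9, 0.1]
finger_gap: 0.044
```

{"api": "move_arm", "payload": {
  "series": [
    [0,0,0,0],
    [0,0,0,0],
    [0,0,0,0],
    [0,0,0,0],
    [0,0,0,0],
    [0,0,0,0],
    [0,0,0,0],
    [0,0,0,0]
  ]
}}

```text
t: 3.2
ee_pos: [0.5129, 0.1809, 0.0747]
orientation: [3.141, -0.0, -3.141]
force: [-0.1, 5.3, -1.5]
finger_gap: 0.0139
```

{"api": "move_arm", "payload": {
  "series": [
    [0,0,-5,0],
    [0,0,-15,0],
    [0,0,-28,0],
    [0,0,-43,0],
    [0,0,-60,0],
    [0,0,-78,0],
    [0,0,-96,0],
    [0,0,-105,0],
    [0,0,-105,0]
  ]
}}

```text
t: 3.95
ee_pos: [0.5139, 0.181, 0.1821]
orientation: [3.14, 0.004, -3.141]
force: [0.6, 0.1, -1.9]
finger_gap: 0.0142
```

```bash
python3 - <<'E'
from h import *
c=camera("scene");s=c["color"]
f=lambda x:cv2.resize(x,(560,560),interpolation=cv2.INTER_CUBIC)
save("g2.png",f(s[70:200,220:350]))
P=cloud(c);hsv=cv2.cvtColor(s,cv2.COLOR_RGB2HSV)
k=(hsv[...,0]>100)&(hsv[...,0]<125)&(hsv[...,1]>120)&(abs(P[...,0]-.513)<.04)&(abs(P[...,1]-.18)<.05)
print(k.sum(),P[k].min(0),P[k].max(0))
print(r.get_state()["ee_pos"],r.get_state()["force"])
E
```

```text
105 [0.49923479 0.17161835 0.15954513] [0.52734258 0.18800584 0.20378079]
[0.51325555 0.18082622 0.180516  ] [ 0.73083298 -0.71653631 -1.89196979]
```

View pics/g2.png

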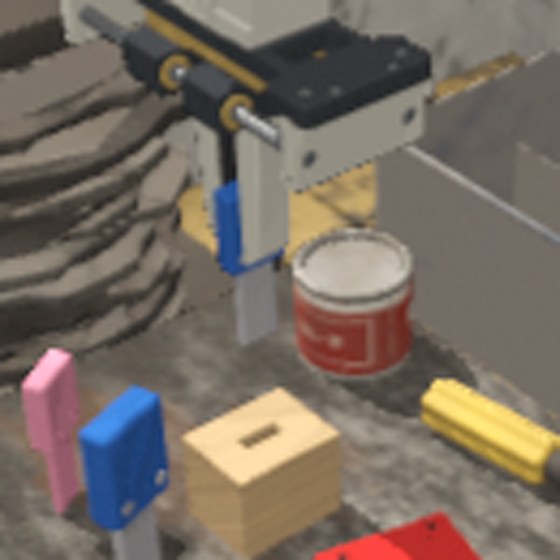

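Gauge in hand, blade clear of the stand (picture at about (255,310)); the picture also shows it hanging straight. Next to slot1.

```bash
python3 - <<'E'
from h import *
th=np.deg2rad(-17.5);R=np.array([[np.cos(th),-np.sin(th)],[np.sin(th),np.cos(th)]])
for n in("top","scene"):
    P=cloud(dict(np.load(n+"1.npz")));b=(P[...,:2]-[.5526,-.2154])@R*1000
    for zz in(.08,.11,.14,.17):
        k=(abs(b[...,0])<130)&(abs(b[...,1])<170)&(P[...,2]>zz)
        print(n,zz,k.sum(),(b[k].min(0),b[k].max(0),P[k][:,2].max()) if k.any() else "")
E
```

```text
top 0.08 140 (array([ 97.22130694, -32.90786225]), array([129.29230583, -13.5234006 ]), np.float64(0.14114204327007582))
top 0.11 42 (array([109.8276874 , -23.07163076]), array([129.29230583, -14.29731491]), np.float64(0.14114204327007582))
top 0.14 1 (array([128.60394306, -15.76648796]), array([128.60394306, -15.76648796]), np.float64(0.14114204327007582))
top 0.17 0 
scene 0.08 188 (array([100.31743396, -33.54154325]), array([129.64336336, -12.65032427]), np.float64(0.13784256522849647))
scene 0.11 57 (array([115.80444505, -23.92865339]), array([129.64336336, -16.19954067]), np.float64(0.13784256522849647))
scene 0.14 0 
scene 0.17 0
```

{"api": "move_arm", "payload": {
  "series": [
    [-3,-20,0,0.03],
    [-9,-57,0,0.06],
    [-14,-94,0,0.1],
    [-20,-131,0,0.14],
    [-25,-168,0,0.18],
    [-31,-205,0,0.22],
    [-36,-242,0,0.26],
    [-42,-279,0,0.305],
    [-47,-316,0,0.305],
    [-50,-335,0,0.305]
  ]
}}

```text
t: 4.83
ee_pos: [0.5628, -0.1577, 0.179]
orientation: [3.141, -0.0, 2.834]
force: [0.2, 0.1, -0.7]
finger_gap: 0.0142
```

{"api": "move_arm", "payload": {
  "series": [
    [-4,-7,4,0],
    [-7.6,-13,15,0],
    [-7.6,-13,28,0],
    [-7.6,-13,38,0],
    [-7.6,-13,43,0],
    [-7.6,-13,43,0],
    [-7.6,-13,43,0]
  ]
}}

```text
t: 5.42
ee_pos: [0.5662, -0.1717, 0.1358]
orientation: [3.141, -0.001, 2.835]
force: [0.2, -0.2, -1.2]
finger_gap: 0.0137
```

```bash
python3 - <<'E'
from h import *
c=camera("scene");s=c["color"]
f=lambda x:cv2.resize(x,(640,640),interpolation=cv2.INTER_CUBIC)
save("g3.png",f(s[190:290,380:480]))
st=r.get_state();print(st["ee_pos"],st["orientation"],st["force"])
E
```

```text
[ 0.56639048 -0.17192117  0.13628485] [3.14112919e+00 2.11005408e-04 2.83522370e+00] [0.22665434 0.09356791 0.19624405]
```

View pics/g3.png

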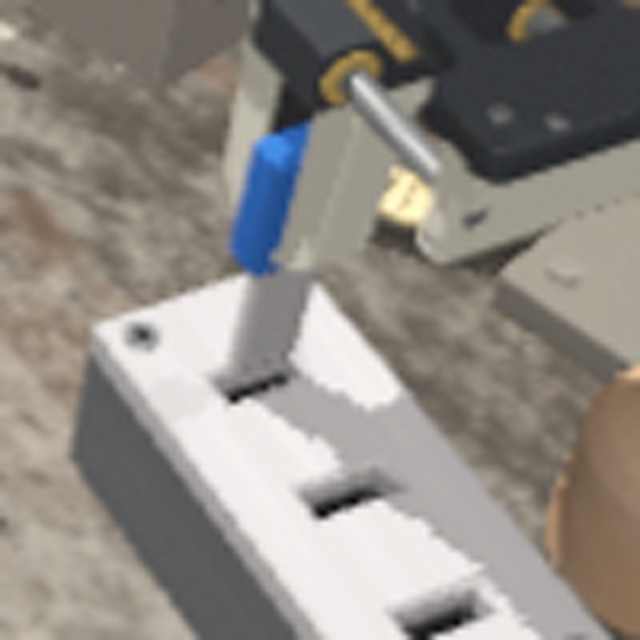

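The blade's tip at about (260,370) stands just over slot1's mouth (255,385), about 8 mm up. I'll lower it gently.

{"api": "move_arm", "payload": {
  "series": [
    [0,0.5,3,0],
    [0,0.5,6,0],
    [0,0.5,8,0],
    [0,0.5,9,0],
    [0,0.5,10,0],
    [0,0.5,10.5,0],
    [0,0.5,10.5,0]
  ]
}}

```text
t: 6.05
ee_pos: [0.5665, -0.1714, 0.1257]
orientation: [3.141, 0.0, 2.835]
force: [0.5, 0.4, -0.7]
finger_gap: 0.014
```

{"api": "move_arm", "payload": {
  "series": [
    [0,-0.5,2,0],
    [0,-1,4,0],
    [0,-1,6,0],
    [0,-1,8,0],
    [0,-1,10,0],
    [0,-1,12,0],
    [0,-1,13,0],
    [0,-1,13,0]
  ]
}}

```text
t: 6.72
ee_pos: [0.5661, -0.1723, 0.1124]
orientation: [3.141, -0.0, 2.835]
force: [-0.4, -0.4, -1.6]
finger_gap: 0.0141
```

{"api": "move_arm", "payload": {
  "series": [
    [0,0,1.5,0],
    [0,0,3,0],
    [0,0,4.5,0],
    [0,0,5.5,0],
    [0,0,6.5,0],
    [0,0,6.5,0]
  ]
}}

```text
t: 7.22
ee_pos: [0.5664, -0.1724, 0.1065]
orientation: [3.141, 0.0, 2.835]
force: [-1.9, 1.6, 8.6]
finger_gap: 0.0139
```

{"api": "move_arm", "payload": {
  "series": [
    [0,0,0.7,0],
    [0,0,1.4,0],
    [0,0,1.8,0],
    [0,0,1.8,0],
    [0,0,1.8,0]
  ]
}}

```text
t: 7.63
ee_pos: [0.5665, -0.1724, 0.1057]
orientation: [3.141, 0.001, 2.835]
force: [-3.5, 1.8, 10.7]
finger_gap: 0.0141
```

{"api": "move_arm", "payload": {
  "series": [
    [0,0,1,0],
    [0,0,2,0],
    [0,0,2.5,0],
    [0,0,2.5,0],
    [0,0,2.5,0]
  ]
}}

```text
t: 8.05
ee_pos: [0.5666, -0.1725, 0.1044]
orientation: [3.141, 0.001, 2.835]
force: [-5.0, 2.1, 13.3]
finger_gap: 0.0137
```

Slot1: the force rises about 2–2.6 N/mm to over 14 N, so it is the tight one. I'll draw back and go to slot2.

{"api": "move_arm", "payload": {
  "series": [
    [0,0,-4,0],
    [0,0,-12,0],
    [0,0,-24,0],
    [0,0,-34,0],
    [0,-6,-36,0],
    [0,-18,-36,0],
    [0,-32,-36,0],
    [0,-42,-36,0],
    [0,-45,-36,0],
    [0,-45,-36,0]
  ]
}}

```text
t: 8.88
ee_pos: [0.5523, -0.2166, 0.1399]
orientation: [3.141, 0.0, 2.833]
force: [0.8, -0.1, -0.7]
finger_gap: 0.0138
```

```bash
python3 - <<'E'
from h import *
c=camera("scene");s=c["color"]
f=lambda x:cv2.resize(x,(640,640),interpolation=cv2.INTER_CUBIC)
save("g4.png",f(s[200:300,390:490]))
st=r.get_state();print(st["ee_pos"],st["orientation"],st["force"])
E
```

```text
[ 0.55259799 -0.21592288  0.13998398] [3.14101291e+00 5.08230272e-04 2.83413106e+00] [-0.42154235  0.18925643 -0.24370252]
```

View pics/g4.png

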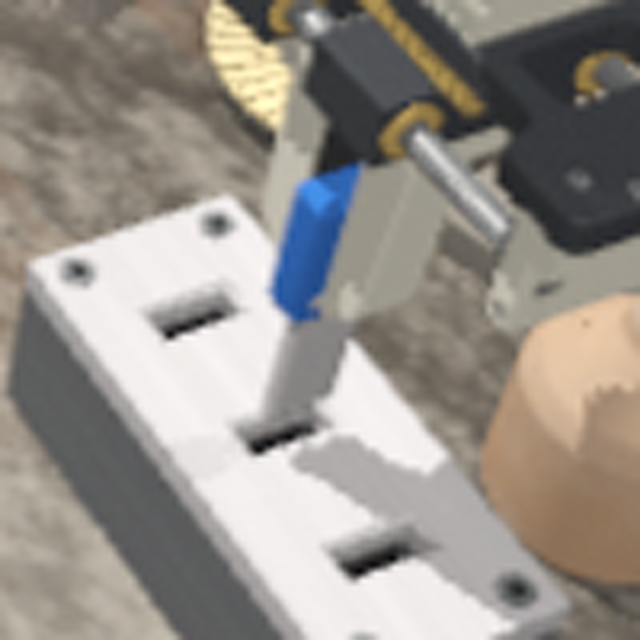

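```bash
python3 - <<'E'
from h import *
c=camera("scene");s=c["color"];E=c["extrinsics"];K=c["K"]
def pr(p): q=K@(E[:3,:3]@np.array(p)+E[:3,3]);return q[:2]/q[2]
hsv=cv2.cvtColor(s,cv2.COLOR_RGB2HSV)
k=(hsv[...,0]>100)&(hsv[...,0]<125)&(hsv[...,1]>110);k[:,:425]=0;k[:,455:]=0;k[:215]=0;k[262:]=0
rows=[(v,np.where(k[v])[0]) for v in range(215,262) if k[v].sum()>1]
for v,x in rows: print(v,x.min(),x.max(),end="; ")
g=cv2.cvtColor(s,cv2.COLOR_RGB2GRAY)
print()
for v in range(250,272,2): print(v,g[v,426:448])
o=np.array([.5526,-.2159]);d=np.array([np.cos(-.305),np.sin(-.305)])
for name,off,zs in(("handle -x edge",-17,(.118,.162)),("blade -x edge",-10,(.072,.118)),("blade +x edge",10,(.072,.118))):
    for z in zs: print(name,z,pr([*(o+d*off/1000),z]).round(1))
E
```

```text
225 443 445; 226 440 445; 227 439 444; 228 437 444; 229 436 444; 230 436 444; 231 436 443; 232 436 443; 233 435 443; 234 435 442; 235 435 442; 236 435 442; 237 434 441; 238 434 441; 239 434 441; 240 433 440; 241 433 440; 242 433 440; 243 433 440; 244 432 439; 245 433 438; 246 433 438; 247 434 437; 248 435 439; 249 435 437; 
250 [234 239 240 239 238 240 241 239 196 133 122 128 127 131 133 134 135 134
 133 112  99 100]
252 [241 241 240 240 240 239 239 215 176 155 139 133 132 132 132 132 130 131
 144 121 108 109]
254 [238 239 241 241 240 240 232 192 163 147 134 132 132 132 133 132 130 153
 226 233 173 108]
256 [240 239 238 240 240 240 210 172 152 138 132 132 131 131 132 131 129 213
 238 241 239 207]
258 [243 240 240 238 239 231 191 160 144 134 132 132 131 132 131 129 195 235
 243 242 241 241]
260 [244 244 242 240 238 200 165 150 137 131 131 130 132 131 130 152 224 242
 244 243 242 241]
262 [241 244 244 243 219 181 160 142 132 131 131 149 138 193 213 230 240 241
 242 243 243 242]
264 [239 240 232 229 210 178 168 140 130 135 141 137 131 163 200 229 236 240
 242 242 243 244]
266 [201 178 174 161 150 144 138 134 113  89  77  77  89 142 161 176 222 236
 240 242 242 243]
268 [217 173 127 105  83  59  50  38  30  30 122 155 181 194 228 209 179 179
 191 196 232 242]
270 [234 233 187  96  32 118 205 229 198 189 195 181 173 173 174 174 174 173
 174 175 173 191]
handle -x edge 0.118 [430.5 248.2]
handle -x edge 0.162 [435.7 230.1]
blade -x edge 0.072 [429.  264.3]
blade -x edge 0.118 [434.1 246.9]
blade +x edge 0.072 [438.5 260.8]
blade +x edge 0.118 [444.  243.4]
```

The blade is upright and over slot2 (tip at about (290,410), mouth (285,430)). Lowering it.

{"api": "move_arm", "payload": {
  "series": [
    [0,0.3,4,0],
    [0,0.3,8,0],
    [0,0.3,10,0],
    [0,0.3,12,0],
    [0,0.3,13.5,0],
    [0,0.3,14.5,0],
    [0,0.3,14.5,0]
  ]
}}

```text
t: 9.57
ee_pos: [0.5528, -0.2151, 0.1253]
orientation: [3.141, 0.0, 2.835]
force: [0.4, 0.8, -0.6]
finger_gap: 0.014
```

{"api": "move_arm", "payload": {
  "series": [
    [0,-0.3,2,0],
    [0,-0.3,4.5,0],
    [0,-0.3,7,0],
    [0,-0.3,9.5,0],
    [0,-0.3,12,0],
    [0,-0.3,14,0],
    [0,-0.3,16,0],
    [0,-0.3,18,0],
    [0,-0.3,19,0],
    [0,-0.3,19,0]
  ]
}}

```text
t: 10.4
ee_pos: [0.5527, -0.2153, 0.1061]
orientation: [3.141, -0.0, 2.835]
force: [0.1, -0.1, -1.9]
finger_gap: 0.0142
```

{"api": "move_arm", "payload": {
  "series": [
    [0,0,1.5,0],
    [0,0,3,0],
    [0,0,4.5,0],
    [0,0,6,0],
    [0,0,7.5,0],
    [0,0,9,0],
    [0,0,10.5,0]
  ]
}}

```text
t: 10.98
ee_pos: [0.5527, -0.2153, 0.0954]
orientation: [3.141, -0.0, 2.835]
force: [-0.3, 0.1, -1.3]
finger_gap: 0.0132
```

{"api": "move_arm", "payload": {
  "series": [
    [0,0,2,0],
    [0,0,4,0],
    [0,0,6,0],
    [0,0,8,0],
    [0,0,10,0],
    [0,0,11,0],
    [0,0,11.5,0],
    [0,0,11.5,0]
  ]
}}

```text
t: 11.65
ee_pos: [0.5527, -0.2153, 0.0838]
orientation: [3.141, -0.0, 2.835]
force: [0.0, 0.6, -0.9]
finger_gap: 0.0138
```

No drag so far. I'll feel gently for the block's top, to be sure it is fully home.

{"api": "move_arm", "payload": {
  "series": [
    [0,0,0.4,0],
    [0,0,0.8,0],
    [0,0,1.2,0],
    [0,0,1.6,0],
    [0,0,2,0],
    [0,0,2,0]
  ]
}}

```text
t: 12.15
ee_pos: [0.5527, -0.2153, 0.0826]
orientation: [3.141, 0.0, 2.835]
force: [-3.3, 1.1, 8.0]
finger_gap: 0.0137
```

Fully home in slot2 with no drag on the way, and contact only at the block's top: it is the loose one. On to slot3.

{"api": "move_arm", "payload": {
  "series": [
    [0,0,-4,0],
    [0,0,-14,0],
    [0,0,-28,0],
    [0,0,-42,0],
    [0,0,-54,0],
    [0,-8,-57,0],
    [0,-22,-57,0],
    [0,-36,-57,0],
    [0,-45,-57,0],
    [0,-45,-57,0]
  ]
}}

```text
t: 12.98
ee_pos: [0.538, -0.2605, 0.1388]
orientation: [3.141, -0.001, 2.833]
force: [0.4, -0.7, -0.9]
finger_gap: 0.0137
```

{"api": "move_arm", "payload": {
  "series": [
    [0,0,0,0],
    [0,0,0,0]
  ]
}}

```text
t: 13.15
ee_pos: [0.5376, -0.2607, 0.1382]
orientation: [3.141, -0.002, 2.832]
force: [-0.5, 0.1, -1.0]
finger_gap: 0.014
```

```bash
python3 - <<'E'
from h import *
c=camera("scene");s=c["color"]
f=lambda x:cv2.resize(x,(640,640),interpolation=cv2.INTER_CUBIC)
save("g5.png",f(s[210:310,405:505]))
st=r.get_state();print(st["ee_pos"],st["orientation"],st["force"])
E
```

```text
[ 0.53781014 -0.26035751  0.13835998] [ 3.14073303e+00 -1.74044061e-03  2.83227272e+00] [ 0.55771938  0.79044023 -0.38535442]
```

View pics/g5.png

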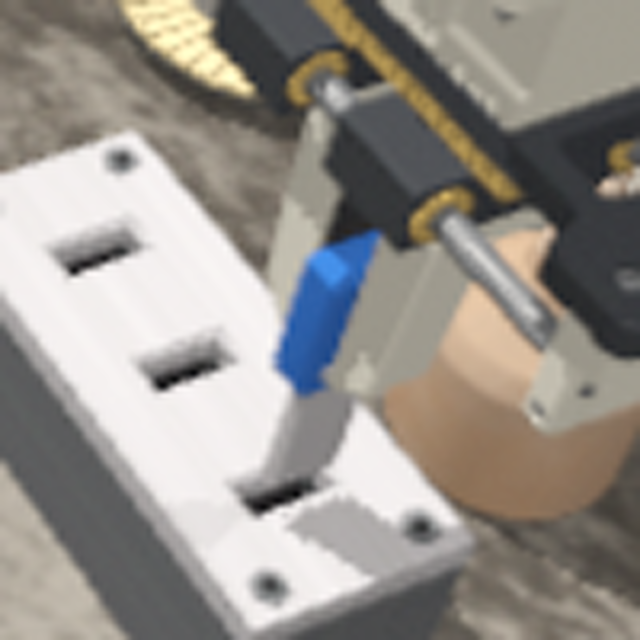

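The tip at about (295,470) is over slot3's mouth (285,490). The encoders say I overshot 2.3 mm in y; correct that and lower.

{"api": "move_arm", "payload": {
  "series": [
    [-0.7,2.3,0,-0.003],
    [-0.7,2.3,3,-0.003],
    [-0.7,2.3,6,-0.003],
    [-0.7,2.3,8,-0.003],
    [-0.7,2.3,10,-0.003],
    [-0.7,2.3,11.5,-0.003],
    [-0.7,2.3,12.5,-0.003],
    [-0.7,2.3,12.5,-0.003]
  ]
}}

```text
t: 13.87
ee_pos: [0.5391, -0.2583, 0.1256]
orientation: [3.141, -0.002, 2.835]
force: [0.2, 0.6, -1.1]
finger_gap: 0.0142
```

{"api": "move_arm", "payload": {
  "series": [
    [0,0,2,0],
    [0,0,4.5,0],
    [0,0,7,0],
    [0,0,9.5,0],
    [0,0,12,0],
    [0,0,14,0],
    [0,0,16,0],
    [0,0,18,0],
    [0,0,19,0],
    [0,0,19,0]
  ]
}}

```text
t: 14.7
ee_pos: [0.539, -0.2583, 0.1064]
orientation: [3.141, -0.002, 2.835]
force: [0.8, -0.4, -0.7]
finger_gap: 0.0137
```

{"api": "move_arm", "payload": {
  "series": [
    [0,0,1.3,0],
    [0,0,2.6,0],
    [0,0,3.9,0],
    [0,0,5.2,0],
    [0,0,6.5,0],
    [0,0,7.8,0]
  ]
}}

```text
t: 15.2
ee_pos: [0.5391, -0.258, 0.0986]
orientation: [3.14, -0.002, 2.835]
force: [-0.1, 3.3, 1.8]
finger_gap: 0.0139
```

{"api": "move_arm", "payload": {
  "series": [
    [0,0,1.3,0],
    [0,0,2.6,0],
    [0,0,3.9,0],
    [0,0,5.2,0],
    [0,0,6.5,0],
    [0,0,7.8,0]
  ]
}}

```text
t: 15.7
ee_pos: [0.5392, -0.2581, 0.0907]
orientation: [3.14, -0.002, 2.835]
force: [-0.1, 0.3, 3.4]
finger_gap: 0.0139
```

{"api": "move_arm", "payload": {
  "series": [
    [0,0,1.3,0],
    [0,0,2.6,0],
    [0,0,3.9,0],
    [0,0,5.2,0],
    [0,0,6.2,0],
    [0,0,7,0],
    [0,0,7.6,0]
  ]
}}

```text
t: 16.28
ee_pos: [0.5392, -0.2581, 0.083]
orientation: [3.14, -0.002, 2.835]
force: [0.4, 0.6, 2.8]
finger_gap: 0.0138
```

{"api": "move_arm", "payload": {
  "series": [
    [0,0,0.4,0],
    [0,0,0.8,0],
    [0,0,1.1,0],
    [0,0,1.1,0]
  ]
}}

```text
t: 16.62
ee_pos: [0.5392, -0.2581, 0.0826]
orientation: [3.14, -0.002, 2.835]
force: [-2.7, 2.0, 11.2]
finger_gap: 0.0136
```

Slot3 drags steadily (about 4–5 N) and the handle meets the top: home. Release.

{"api": "move_arm", "payload": {
  "series": [
    [0,0,-0.5,0],
    [0,0,-0.5,0],
    [0,0,-0.5,0],
    [0,0,-0.5,0],
    [0,0,-0.5,0],
    [0,0,-0.5,0],
    [0,0,-0.5,0],
    [0,0,-0.5,0],
    [0,0,-0.5,0],
    [0,0,-0.5,0]
  ],
  "grip": -1
}}

```text
t: 17.45
ee_pos: [0.5392, -0.2581, 0.0831]
orientation: [3.14, -0.002, 2.835]
force: [0.3, 0.6, -0.1]
finger_gap: 0.0762
```

{"api": "move_arm", "payload": {
  "series": [
    [0,0,-5,0],
    [0,0,-15,0],
    [0,0,-35,0],
    [0,0,-60,0],
    [0,0,-85,0],
    [0,0,-110,0],
    [0,0,-135,0],
    [0,0,-150,0],
    [0,0,-150,0],
    [0,0,-150,0]
  ]
}}

```text
t: 18.28
ee_pos: [0.5395, -0.2584, 0.234]
orientation: [3.141, -0.0, 2.835]
force: [-0.3, 0.0, -0.3]
finger_gap: 0.0928
```

```bash
python3 - <<'E'
from h import *
c=camera("scene");s=c["color"];P=cloud(c)
hsv=cv2.cvtColor(s,cv2.COLOR_RGB2HSV)
k=(hsv[...,0]>100)&(hsv[...,0]<125)&(hsv[...,1]>110)&(abs(P[...,0]-.539)<.05)&(abs(P[...,1]+.258)<.05)
print(k.sum(),P[k].min(0).round(3),P[k].max(0).round(3))
f=lambda x:cv2.resize(x,(640,640),interpolation=cv2.INTER_CUBIC)
save("g6.png",f(s[210:310,405:505]))
st=r.get_state();print(st["ee_pos"],st["finger_gap"],st["force"],st["t"])
E
```

```text
380 [ 0.524 -0.27   0.057] [ 0.559 -0.25   0.106]
[ 0.5391017  -0.25820278  0.23283011] 0.09296784277893035 [-0.18050571 -0.01744321 -0.27763563] 18.3333
```

View pics/g6.png

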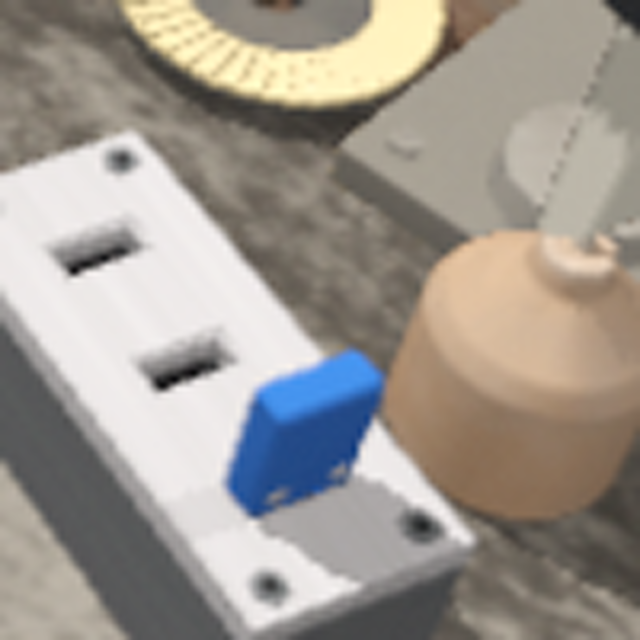

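The gauge stands upright and home in slot3, handle on the block's top at about (300,440); top height 0.104–0.106 as expected. The gripper is open and clear.

```bash
python3 -c "
from rig import order
print(order.finish_job())"
```

```text
the job is handed in; nothing more can be done
None
```

The gauge is fully home in slot3, the one that drags, and the job is handed in; no verdict was reported. I took the small blue gauge from the wooden stand and tried the slots left to right:

| Slot | What I felt | Result |
|---|---|---|
| slot1 | Resistance rising 2–2.6 N/mm to about 14 N, then drawn back | Tight |
| slot2 | No drag down to the handle touching the block's top | Loose |
| slot3 | Resistance from about 30 mm down, then a steady drag of about 4–5 N to home | Right, gauge left here |

- **Last checks:** after release, the picture shows the gauge upright with its handle on the block's top. The handle's top measured about 0.104–0.106 m in the cloud. The gripper was open and 150 mm clear, the wrist force was about zero, and the clock read 18.3 s.
- **Small disagreements:** the two cameras differed by about 2–3 mm on positions. The gauge slid up by what I take to be about 1 mm in the grip during the slot1 press. Neither mattered for the fit.
- **Not measured:** the final contact force on the gauge (the 4 N condition) could not be read after release.

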